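# Change the measuring stage over and set the guarded lamp knob

### The arm

A 6-joint arm with a two-finger parallel gripper is mounted at the origin on the work surface. World frame = base frame: x ahead of the robot, y to its left, z up, the work surface at z = 0. Lengths are in m, angles in rad, forces in N, time in s.
With the tool pointing down it reaches from about 0.25 to 0.8 m from the base axis. Payload 8.5 kg.
Tool frame: the origin (TCP) lies midway between the tips of the shut fingers; the grasp point (between the pads) lies 19 mm behind it; z points along the fingers, y is the line along which they close (so a half turn about z gives the same grasp; the last joint's range is limited). The gripper opens to 85 mm and grips with 20 to 120 N. Pads are 22 mm wide; open, the fingers measure 114 mm over their backs; the gripper's body (76 mm by 85 mm) begins 54 mm behind the grasp point. The pads swing forward as they close: fully open they stand 13 mm farther back than shut.
Start: joints at [1.225, 0.238, -0.013, 1.319, 0, 1.571], TCP at [0.178, 0.494, 0.231] pointing down, gripper open.
Joint ranges: [-2.66, 2.66], [-1.03, 1.9], [-1.14, 1.46], [-1.82, 2.27], [-1.45, 1.34], [-3.14, 3.14]. Speed limits (rad/s): [2.22, 2.22, 2.79, 3.14, 3.14, 3.14].

### API

Orientations are given as [roll, pitch, yaw] about the fixed x, y, z axes, in that order (R = Rz(yaw) Ry(pitch) Rx(roll)).
In Python, from rig import manip gives the robot as it stands. The module is installed in compiled form; this text tells all that it offers.
- The arm moves only by the tool play_rows, never from a script. Its argument "targets" is a list of rows, each a list of 7 numbers: the shift along the tool's x, y, z in units of 25 mm (1.0 is 25 mm), then the turn, a rotation vector about the tool's x, y, z in degrees, then the closure, from -1 (fully open) to 1 (shut). A call has 1 to 10 rows; each row shifts and turns the commanded pose from where the row before left it, along the tool's axes as they then stand; what a row does not reach is not made up. A row lasts 1/10 s, in which the tool goes at most 50 mm and 8.59 degrees, less where a joint would pass 70% of its speed; a pose out of reach is approached as far as the arm can. A call is refused whole if a number of a shift passes 1 or a number of a turn 8.59, either way. A call with a gripper value outside its range is refused whole. The fingers move at their own pace and stop on an object; the grip force is fixed at half the most. Time passes only in rows, so rows that do not move let the fingers close. It gives the time, the measured TCP pose, the force, the opening and the grip force at its end, in the units of the state.
- manip.state(): the state, without advancing time (a new reading comes with each control period).
- manip.grab_frame(name): name is "scene" or "top"; returns (picture, depth): 400x640x3 uint8, red, green, blue; 400x640 float32, m along the optical axis (not along the pixel's ray), 0 where there is no reading.
- manip.camera_model(name): a dict with "vfov" (degrees; the focal length in pixels is half the picture's height over the tangent of half this angle, whatever the lens; pixels are square), "cx", "cy" (the principal point, pixels), "k1" (the pictures are not rectified: a ray, as slopes to the right and down, at radius r is drawn at 1 + k1 r^2 times it, then the intrinsics apply), "cam_to_world" (4x4, takes a point from camera to world coordinates). Camera axes: x right, y down, z forward; pixel columns grow to the right and rows downward; lengths in m; the calibration is good to about 2 mm. A picture is of the moment at which its call begins. camera_model takes no time and is no camera call.
- manip.finish_job(): hands the job in; it is judged then, once.
The state is a dict: "t": time; "qpos": joint angles; "dq": joint speeds; "tau": joint torques, N m; "position": TCP position; "ee_rot": TCP orientation; "ft_force": force on the tool from outside, world axes, zero at the start; "moment": the same for the moment, N m; "gripper_width": finger opening in m; "finger_force": force on a finger pad.
Only numpy, scipy, OpenCV 4.12 (cv2) and the standard library are available. Lean on these libraries where they do the work, as an engineer would, in place of code of your own. Each camera call takes 0.05 s, during which the arm holds its last target. There are 200 camera calls.

### The job

Change the measuring stage over: the steel part and the brass master must swap places, so first park the master on the free dark-grey pad, then stand the part on the white glass disc of the stage, then stand the master on the blue pad; stand each piece upright with its foot wholly on its pad or disc, set down, not dropped. Then reach through the guard opening of the sloped console and turn the sunken orange knob until its white pointer line is at the green mark, without pressing on the guard, and back out. Do not tip the two pieces over, and leave everything else on the bench where it is.

Things in the scene. Friction and masses are not known exactly. Their poses are not given: they have to be found in the camera images.
- master_mid (a point): (all sizes here and below in mm) centre, half-way up, of the loose brass setting master, a turned piece 60 tall: foot disc 44 across and 8 thick, straight shank 28 across from 8 to 48 above its underside, head 36 across from 48 to 60. Its underside is 30 below this point; z is its axis, up. About 0.27 kg. At the start it stands on the white glass disc of the stage.
- part_mid (a point): centre, half-way up, of the loose steel part, a turned piece 60 tall: foot disc 44 across and 8 thick, straight shank 28 across from 8 to 46 above its underside, thin nose 16 across from 46 to 60. Its underside is 30 below this point; z is its axis, up. About 0.24 kg. At the start it stands on the blue pad.
- stage_spot (a point): centre of the top of the white glass disc (70 across, flat, stands 2 proud) in the middle of the fixed measuring stage; the stage's aluminium plate is 200 x 160 with its top 70 above the table, and stage handwheels of 32 across stick out below plate height on the robot's side and the right-hand side. z up, x and y along the plate's sides.
- rest_spot (a point): centre of the top of the fixed blue pad, a flat disc 70 across and 4 thick on the table.
- spare_spot (a point): centre of the top of the fixed dark-grey pad, a flat disc 70 across and 4 thick on the table; it is free at the start. It and the blue pad may stand either way round, one nearer the robot.
- knob (a joint): angle of the sunken knob in rad; grows as it turns clockwise seen from outside the console, along its axis. Stops at 0 and 2.4. The white pointer line is at the green mark at 1.5. It starts between 0.1 and 0.6, turns with a light friction (0.04 N m) and stays where it is left.
- knob_grip (a point): middle of the knob's orange grip bar, on the knob's axis: bar 36 long, 14 thick, 24 tall (12 either side of this point), its outer face 8 below the guard's outer face; the well's floor is 28 deeper than this point. z points out of the well along the axis, 30 degrees from vertical, leaning to the robot's right; x points along the bar to the pointer end; grip it along y. Turns with the knob.
- guard_mouth (a point): centre of the guard opening at the black guard plate's outer face: a round hole 97 across in a plate 160 x 170, 6 thick, above a square well 110 wide and 48 deep in all. A fully open gripper may not pass: half-close it first. z points out along the knob's axis, x up the slope, y level along the console. The green mark is on the plate beside the hole. The console behind it is fixed, up to 140 tall.
- guard: the guard plate itself, fixed on the console: its origin is on the floor of the well on the knob's axis, axes as guard_mouth; pushing on it with more than a light bump counts as pressing on the guard.
- master: the brass master, origin at the centre of its underside
- part: the steel part, origin at the centre of its underside
- block: loose steel block 35 x 12 x 9 lying flat on the table between the pads; origin at its underside; leave it alone
- square_block: loose dark steel block 25 x 16 x 10 lying on a corner of the stage plate; origin at its underside; leave it alone
- driver: loose screwdriver about 160 long lying on the table beyond the pads; origin at its underside; leave it alone
- loupe: loose black eyepiece, 38 across, 38 tall, beside the pads, on the robot's side of the console; origin at its underside; leave it alone
- jar: loose jar, 52 across, 60 tall, beyond the pads; origin at its underside; leave it alone
- cleaner: loose bottle, 56 across, 150 tall, to the right of the stage; origin at its underside; leave it alone
- mug: loose blue mug, 80 across, 90 tall, at the right; origin at its underside; leave it alone
Things that resemble listed ones, but are neither listed nor needed, are in the scene too. What is shaped like the part but pink or purple is not meant. There is more than one size of the master; the job needs the smaller.

How it is judged:
By the outcome, as a careful person would: the job done as asked, in the order asked, and still so for the second after the job is handed in, with the robot touching nothing.
It also fails if it takes over 72 s, if anything falls off the work surface, if the arm or the gripper's body presses on something with over 40 N, if the wrist force passes 120 N, or if a joint passes its speed limit or range.

## Working session

There is one attempt and no reset: what is moved stays moved. The work goes in short steps, Python scripts to look and compute and a tool call to move; the robot and the scene stay as the last step left them, time stands still between calls to the robot, and variables do not carry over. Pictures are saved under pics/ and viewed, at most 10 in all, crops included, and the job is handed in when it is done.

Besides the shell and the picture viewer there is one more tool, called as name(argument=value, ...) on one line, values as JSON. play_rows: Moves the arm, as the interface text tells. Its arguments: {"type":"object","properties":{"targets":{"type":"array"}},"required":["targets"]}

```bash
mkdir -p pics; cat > h.py <<'E'
import numpy as np, cv2
from rig import manip
def K(m):
    f=200/np.tan(np.radians(m["vfov"])/2); return np.array([[f,0,m["cx"]],[0,f,m["cy"]],[0,0,1.]])
def ray(m,uv):
    p=cv2.undistortPoints(np.array(uv,float).reshape(-1,1,2),K(m),np.array([m["k1"],0,0,0.])).reshape(-1,2)
    return np.c_[p,np.ones(len(p))]
def plane(m,uv,z):
    T=np.array(m["cam_to_world"]); d=ray(m,uv)@T[:3,:3].T; o=T[:3,3]
    return o+d*((z-o[2])/d[:,2])[:,None]
def cloud(m,dep):
    v,u=np.mgrid[0:400,0:640]; r=ray(m,np.c_[u.ravel(),v.ravel()])
    T=np.array(m["cam_to_world"]); return ((r*dep.reshape(-1,1))@T[:3,:3].T+T[:3,3]).reshape(400,640,3)
def grab(n,tag):
    m=manip.camera_model(n); p,d=manip.grab_frame(n); cv2.imwrite(f"pics/{tag}.png",cv2.cvtColor(p,cv2.COLOR_RGB2BGR)); np.savez(f"{tag}.npz",p=p,d=d,X=cloud(m,d)); return m,p,d
E
python3 - <<'E'
from h import *
for n in("scene","top"):
    m,p,d=grab(n,n+"0"); print(n,m,(d>0).mean())
print(manip.state())
E
```

```text
scene {'vfov': 48.80122629543851, 'cx': 325.2258589173801, 'cy': 204.047652229268, 'k1': -0.04329855828157539, 'cam_to_world': array([[-0.79403467,  0.45519472, -0.40287307,  1.06351517],
       [ 0.60784705,  0.60063539, -0.51938338,  0.51749007],
       [ 0.00555925, -0.65729362, -0.75361409,  0.98920474],
       [ 0.        ,  0.        ,  0.        ,  1.        ]])} 0.9958984375
top {'vfov': 42.18834162657882, 'cx': 310.4009286438706, 'cy': 191.78094952702588, 'k1': -0.13388997240022843, 'cam_to_world': array([[-0.01344796, -0.99391259,  0.10934766,  0.4149282 ],
       [-0.99982021,  0.01482814,  0.01181853, -0.0750647 ],
       [-0.01336801, -0.10916907, -0.9939333 ,  1.40235043],
       [ 0.        ,  0.        ,  0.        ,  1.        ]])} 0.9959765625
{'t': 0.1, 'qpos': array([ 1.22501422e+00,  2.38724285e-01, -1.41845689e-02,  1.31918731e+00,
        7.90301239e-08,  1.57080707e+00]), 'dq': array([-0.0001179 , -0.00021925,  0.00096123, -0.00183902, -0.00096086,
        0.00050458]), 'tau': array([ 1.41559376e-04, -5.39720714e+01,  3.46998382e+01,  1.34694573e-02,
       -2.94376048e-05, -7.41324868e-06]), 'position': array([0.17781215, 0.49357186, 0.23073438]), 'ee_rot': array([-3.14029282e+00, -6.50657712e-08,  2.79579980e+00]), 'ft_force': array([-0.45629302, -0.19916342, -0.25093338]), 'moment': array([-0.01347706, -0.00742607,  0.01655369]), 'finger_force': 0.0, 'gripper_width': 0.08537340143246873}
```

View pics/scene0.png

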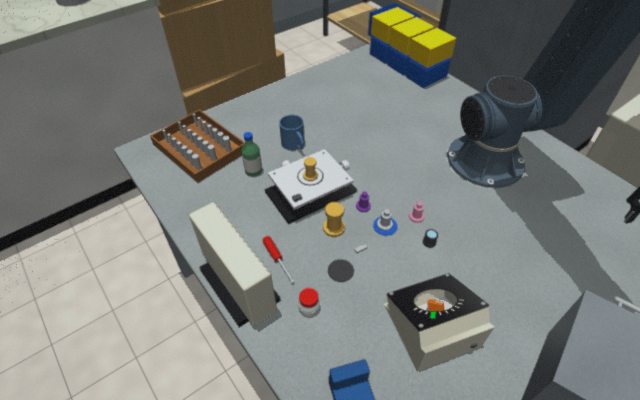

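View pics/top0.png

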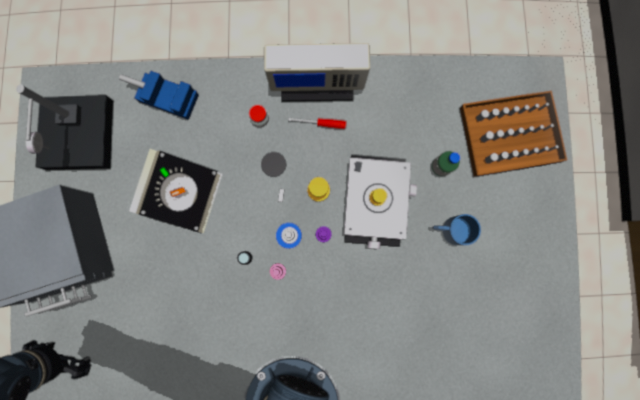

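Scene view: the small brass piece is on the stage at scene (310,168) / top (379,197), and a larger one stands at scene (334,218) / top (318,189). The steel part is on the blue pad at scene (386,222) / top (289,236), with purple and pink lookalikes at top (323,234) and (278,271). The free dark pad is at top (273,164) and the console knob at top (179,192). The master meant is the one on the glass disc, since it's smaller and stands where described. The part meant is the steel-grey one on blue. I'll measure and make one confirming crop.

```bash
cat > meas.py <<'E'
from h import *
def blob(mask,near,mina=8):
    n,l,s,c=cv2.connectedComponentsWithStats(mask.astype(np.uint8)); 
    k=[i for i in range(1,n) if s[i,4]>=mina]; i=min(k,key=lambda i:np.hypot(*(c[i]-near))); return l==i
E
python3 - <<'E'
from meas import *
D={n:np.load(n+"0.npz") for n in("scene","top")}
M={n:manip.camera_model(n) for n in D}
def box(n,u,v,r): 
    b=np.zeros((400,640),bool); b[v-r:v+r,u-r:u+r]=1; return b
P=dict(master=dict(scene=(310,168,16),top=(379,197,16)),big=dict(scene=(334,218,20),top=(318,189,16)),part=dict(scene=(386,222,16),top=(289,236,16)))
for k,q in P.items():
  for n,(u,v,r) in q.items():
    X=D[n]['X']; b=box(n,u,v,r); z=X[...,2]; zt=np.percentile(z[b],99.5); t=b&(z>zt-.006)
    pts=X[t]; print(k,n,'ztop',zt.round(4),'centre',((pts.max(0)+pts.min(0))/2).round(4),'ext',np.ptp(pts,0).round(4),t.sum())
hsv={n:cv2.cvtColor(D[n]['p'],cv2.COLOR_RGB2HSV) for n in D}
for n,(u,v) in dict(scene=(386,222),top=(289,236)).items():
    h=hsv[n]; b=(abs(h[...,0].astype(int)-110)<12)&(h[...,1]>130)&box(n,u,v,25); c=max(cv2.findContours(b.astype(np.uint8),0,1)[0],key=cv2.contourArea)
    for z in(.004,):
        p=plane(M[n],c.reshape(-1,2),z); e=cv2.fitEllipse((p[:,:2]*1000).astype(np.float32)); print('blue',n,e,np.median(D[n]['X'][b][:,2]).round(4))
for n,(u,v) in dict(scene=(341,270),top=(273,164)).items():
    g=D[n]['p'].max(2); b=blob((g<90)&box(n,u,v,25),(u,v)); c=max(cv2.findContours(b.astype(np.uint8),0,1)[0],key=cv2.contourArea)
    p=plane(M[n],c.reshape(-1,2),.004); e=cv2.fitEllipse((p[:,:2]*1000).astype(np.float32)); print('grey',n,e,np.median(D[n]['X'][b][:,2]).round(4))
for n,(u,v,r) in dict(scene=(310,178,45),top=(379,199,50)).items():
    X=D[n]['X']; b=box(n,u,v,r)&(abs(X[...,2]-.070)<.006); pz=X[b]; r=cv2.minAreaRect((pz[:,:2]*1000).astype(np.float32)); print('stage',n,r,np.median(pz[:,2]))
# orange
for n,(u,v) in dict(scene=(436,306),top=(179,192)).items():
    h=hsv[n]; b=(h[...,0]<18)&(h[...,1]>150)&(h[...,2]>120)&box(n,u,v,25); X=D[n]['X'][b]; print('knob',n,b.sum(),X.mean(0).round(4),np.median(X,0).round(4),X.max(0).round(4),X.min(0).round(4))
    h2=(abs(h[...,0].astype(int)-60)<15)&(h[...,1]>150)&box(n,u,v,35); print('green',D[n]['X'][h2].mean(0).round(4),h2.sum())
    # plate plane
    g=D[n]['p'].max(2); b=(g<50)&box(n,u,v,55)&(D[n]['X'][...,2]>.03); X=D[n]['X'][b]; 
    c=X.mean(0)
    for _ in range(5):
        w=np.linalg.svd(X-c,full_matrices=0)[2][2]; d=(X-c)@w; X=X[abs(d)<max(.004,2*np.median(abs(d)))]; c=X.mean(0)
    print('plate',n,c.round(4),(w*np.sign(w[2])).round(4),len(X))
    r=cv2.minAreaRect
# other objects heights
X=D['top']['X']; 
for k,(u,v,r) in dict(loupe=(244,258,10),purple=(323,234,10),pink=(278,271,10),jar=(258,115,12),cleaner=(449,161,14),box=(317,65,50),consoleHi=(145,180,25)).items():
    b=box('top',u,v,r); z=X[b]; zt=np.percentile(z[:,2],99); print(k,z[z[:,2]>zt-.01].mean(0).round(3),zt.round(3))
a=cv2.resize(D['top']['p'][140:290,130:430,::-1],None,fx=2.6,fy=2.6,interpolation=cv2.INTER_CUBIC); cv2.imwrite('pics/crop0.png',a)
E
```

```text
master scene ztop 0.1335 centre [0.7933 0.1355 0.5585] ext [0.5405 0.764  0.8614] 96
master top ztop 0.137 centre [ 0.4882 -0.1617  0.7667] ext [0.1465 0.1733 1.2713] 120
big scene ztop 0.0879 centre [0.805  0.2072 0.5356] ext [0.5171 0.6206 0.9073] 206
big top ztop 0.093 centre [ 0.5062 -0.0789  0.7447] ext [0.1826 0.0458 1.3153] 103
part scene ztop 0.0641 centre [0.4501 0.0032 0.0618] ext [0.014  0.0161 0.0073] 25
part top ztop 0.0671 centre [ 0.4368 -0.0348  0.732 ] ext [0.0438 0.0805 1.3408] 28
blue scene ((449.78533935546875, 3.919053077697754), (60.464134216308594, 62.81397247314453), 157.94427490234375) 0.0033
blue top ((452.45806884765625, 2.9066028594970703), (65.60745239257812, 66.07386016845703), 69.30659484863281) 0.0042
grey scene ((645.6045532226562, 45.43025207519531), (64.7131118774414, 65.00981903076172), 138.78366088867188) 0.0045
grey top ((646.642578125, 42.28457260131836), (63.162654876708984, 63.54646682739258), 146.21434020996094) 0.0049
stage scene ((526.4765625, -242.80148315429688), (341.6513671875, 251.1345977783203), 42.773414611816406) 0.06900378171476418
stage top ((528.2376708984375, -240.10325622558594), (178.5052032470703, 230.57913208007812), 84.46591186523438) 0.07068341663148991
knob scene 133 [0.568  0.2891 0.0851] [0.5683 0.2888 0.0859] [0.5767 0.3057 0.099 ] [0.5559 0.2707 0.0676]
green [0.6096 0.3113 0.1241] 41
plate scene [0.5829 0.2765 0.0994] [-0.1531 -0.4695  0.8696] 1565
knob top 47 [0.5672 0.2801 0.0902] [0.5668 0.278  0.0894] [0.5749 0.2996 0.0989] [0.5582 0.2669 0.0825]
green [0.6127 0.3102 0.1245] 69
plate top [0.5606 0.2786 0.0976] [-0.152  -0.4752  0.8666] 2037
loupe [0.394 0.119 0.049] 0.044
purple [ 0.415 -0.075  1.402] 1.402
pink [ 0.415 -0.075  1.402] 1.402
jar [0.774 0.08  0.068] 0.067
cleaner [ 0.621 -0.398  0.215] 0.154
box [ 0.873 -0.08   0.209] 0.196
consoleHi [0.586 0.321 0.175] 0.139
```

View pics/crop0.png

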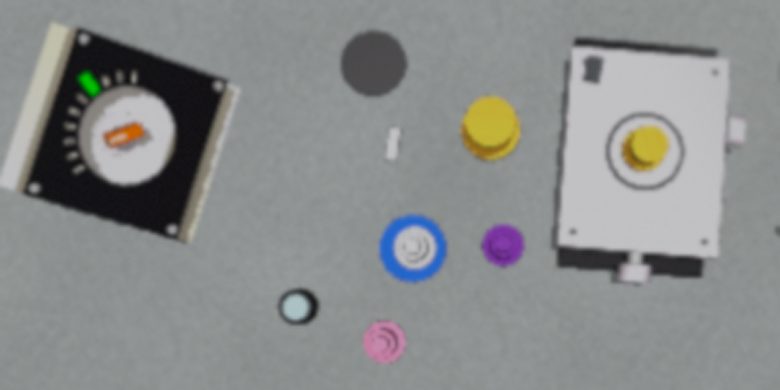

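The crop confirms it: the yellow small master is on the ringed disc at crop (645,148), the bigger yellow one is off-stage at (490,128), the steel part is on blue at (413,247), and purple (503,245) and pink (384,342) are excluded. The knob bar is at (125,133) and the green mark at (90,85). Next I'll refine these.

```bash
cat > m2.py <<'E'
from meas import *
D={n:np.load(n+"0.npz") for n in("scene","top")}
M={n:manip.camera_model(n) for n in D}
def box(u,v,r): 
    b=np.zeros((400,640),bool); b[v-r:v+r,u-r:u+r]=1; return b
def circ(n,b,z):
    c=max(cv2.findContours(b.astype(np.uint8),0,1)[0],key=cv2.contourArea).reshape(-1,2)
    p=plane(M[n],c,z); (x,y),r=cv2.minEnclosingCircle((p[:,:2]*1000).astype(np.float32)); return np.round([x,y,2*r,*p.mean(0)[:2]*1000],1)
for n,k,(u,v,r),z0,z1,zp in [('scene','master',(310,168,16),.124,.14,.132),('top','master',(379,197,16),.124,.145,.132),('scene','part',(386,222,16),.056,.07,.064),('top','part',(289,236,16),.056,.07,.064),('scene','big',(334,218,20),.08,.1,.09),('top','big',(318,189,16),.08,.1,.09)]:
    X=D[n]['X']; b=box(u,v,r)&(X[...,2]>z0)&(X[...,2]<z1); print(k,n,b.sum(),X[b].mean(0).round(4),np.median(X[b][:,2]).round(4),circ(n,b,zp))
for n,(u,v) in dict(scene=(310,172),top=(379,198)).items():
    X=D[n]['X']; g=D[n]['p']; b=(g.max(2)<150)&(abs(X[...,2]-.07)<.006)&box(u,v,22)
    print('ring',n,circ(n,b,.070),np.median(X[b][:,2]).round(4))
    w=(g.min(2)>140)&(abs(X[...,2]-.07)<.006)&box(u,v,50); w=blob(w,(u,v),100); r=cv2.minAreaRect((plane(M[n],np.argwhere(w)[:,::-1],.07)[:,:2]*1000).astype(np.float32)); print('plate',r)
T={}
for n,(u,v) in dict(scene=(436,306),top=(179,192)).items():
    h=cv2.cvtColor(D[n]['p'],cv2.COLOR_RGB2HSV); X=D[n]['X']; g=D[n]['p'].max(2)
    axis=np.array([-.152,-.475,.867]); axis/=np.linalg.norm(axis)
    axis=np.array([np.sin(np.pi/6)*-.152/.4987,np.sin(np.pi/6)*-.475/.4987,np.cos(np.pi/6)])
    ex=np.array([0,0,1])-axis*axis[2]; ex/=np.linalg.norm(ex); ey=np.cross(axis,ex)
    c0=np.array([.567,.279,.098])
    b=blob((g<60)&(X[...,2]>.03)&box(u,v,55),(u,v-10),200)
    d=(X-c0)@axis; off=np.median(d[b]); o=c0+axis*off
    Tm=np.array(M[n]["cam_to_world"])
    def onplane(uv,dz):
        r=ray(M[n],uv)@Tm[:3,:3].T; q=Tm[:3,3]; t=((o+axis*dz-q)@axis)/(r@axis); return q+r*t[:,None]
    cs,hi=cv2.findContours(b.astype(np.uint8),cv2.RETR_CCOMP,1); outer=max(cs,key=cv2.contourArea)
    holes=[c for c,hh in zip(cs,hi[0]) if hh[3]>=0]; hole=max(holes,key=cv2.contourArea)
    for nm,c in(('outer',outer),('hole',hole)):
        p=onplane(c.reshape(-1,2),0)-c0; q=np.c_[p@ex,p@ey].astype(np.float32)*1000
        f=cv2.minAreaRect(q) if nm=='outer' else cv2.fitEllipse(q); w=c0+ex*f[0][0]/1e3+ey*f[0][1]/1e3+axis*off
        print(n,nm,'off',off.round(4),np.round(f[0],1),np.round(f[1],1),round(f[2],1),'world',w.round(4))
    kb=(h[...,0]<22)&(h[...,1]>130)&(h[...,2]>90)&box(u,v,18)
    p=onplane(np.argwhere(kb)[:,::-1],-.008)-c0; q=np.c_[p@ex,p@ey].astype(np.float32)*1000
    print('bar d',np.percentile(d[kb]-off,[10,50,90]).round(4))
    f=cv2.minAreaRect(q); print('bar ',np.round(f[0],1),np.round(f[1],1),round(f[2],1))
    top=kb&(d-off>-.014)
    p=onplane(np.argwhere(top)[:,::-1],-.008)-c0; q=np.c_[p@ex,p@ey].astype(np.float32)*1000
    f=cv2.minAreaRect(q);mm,ev=cv2.PCACompute(q,None); print('top ',top.sum(),np.round(f[0],1),np.round(f[1],1),round(f[2],1),np.degrees(np.arctan2(ev[0,1],ev[0,0])).round(1),mm)
    gr=(abs(h[...,0].astype(int)-60)<15)&(h[...,1]>150)&box(u,v,35)
    p=onplane(np.argwhere(gr)[:,::-1],0)-c0; print('green',np.round([(p@ex).mean()*1e3,(p@ey).mean()*1e3],1))
    print('ex',ex.round(3),'ey',ey.round(3))
a=[cv2.resize(D[n]['p'][v-28:v+28,u-37:u+37,::-1],(740//2,560//2),interpolation=cv2.INTER_CUBIC) for n,(u,v) in dict(scene=(436,306),top=(179,192)).items()]
cv2.imwrite('pics/knob0.png',np.hstack(a))
E
python3 m2.py
```

```text
master scene 107 [ 0.5436 -0.2255  0.1301] 0.1303 [ 545.  -224.2   42.   544.5 -223.3]
master top 169 [ 0.5447 -0.2306  0.1321] 0.1323 [ 544.9 -230.5   36.7  544.7 -230.7]
part scene 32 [0.4518 0.0043 0.0613] 0.062 [453.6   5.8  20.5 453.6   5.8]
part top 34 [ 4.526e-01 -2.000e-04  6.300e-02] 0.0632 [ 4.525e+02 -2.000e-01  1.650e+01  4.525e+02 -7.000e-01]
big scene 224 [ 0.5727 -0.0754  0.0842] 0.0841 [576.6 -71.8  53.7 576.8 -70.6]
big top 301 [ 0.5741 -0.0799  0.0859] 0.0861 [573.4 -80.1  50.8 574.  -80.3]
ring scene [ 537.  -203.3   42.5  539.  -197.6] 0.0701
plate ((541.0897216796875, -236.42697143554688), (175.1971435546875, 199.32814025878906), 84.43815612792969)
ring top [ 543.  -232.    78.2  539.2 -223.1] 0.0711
plate ((542.8075561523438, -241.93765258789062), (177.71017456054688, 199.5894775390625), 84.54129028320312)
scene outer off -0.0 [1.8 3.1] [170.  161.1] 89.7 world [0.5645 0.2815 0.0989]
scene hole off -0.0 [7.3 0.3] [ 99.9 110.9] 59.5 world [0.5686 0.2852 0.1016]
bar d [-0.026  -0.0155 -0.0076]
bar  [10.6 -0.3] [33.1 47.3] 60.4
top  69 [10.2  1.4] [52.2 27.3] 2.6 19.7 [[3.7181087 1.3644776]]
green [ 49.9 -30.2]
ex [0.264 0.825 0.5  ] ey [-0.952  0.305  0.   ]
top outer off 0.0008 [-1.5  3.2] [157.6 166.7] 0.3 world [0.5634 0.2783 0.098 ]
top hole off 0.0008 [4.4 1. ] [105.8 117. ] 51.9 world [0.5671 0.2825 0.1009]
bar d [-0.0118 -0.0082 -0.0048]
bar  [-0.8  2.5] [35.3 14. ] 36.0
top  57 [-1.2  2.3] [34.4 13.7] 38.3 32.0 [[-2.2838593   0.96724594]]
green [ 51.  -34.1]
ex [0.264 0.825 0.5  ] ey [-0.952  0.305  0.   ]
```

View pics/knob0.png

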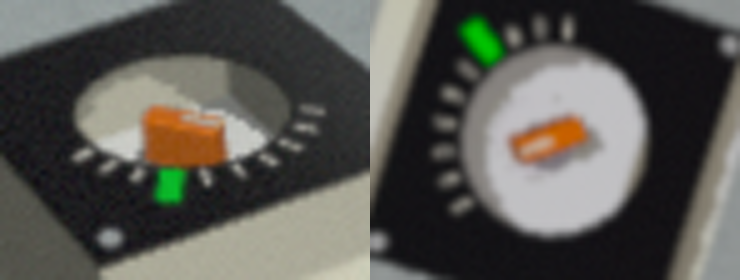

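The knob picture shows the white pointer line on the bar's up-slope (left) end: right panel (530,148), green mark at (480,40). That means about 70° clockwise to turn. First I turn the tool to yaw 90° so that tool x = +Y, y = +X and z = down, then go over the master.

play_rows(targets=[[0, 0, 0, 0, 0, 7.8, -1], [0, 0, 0, 0, 0, 7.8, -1], [0, 0, 0, 0, 0, 7.8, -1], [0, 0, 0, 0, 0, 7.8, -1], [0, 0, 0, 0, 0, 7.8, -1], [0, 0, 0, 0, 0, 7.8, -1], [0, 0, 0, 0, 0, 7.8, -1], [0, 0, 0, 0, 0, 7.8, -1], [0, 0, 0, 0, 0, 7.8, -1], [0, 0, 0, 0, 0, 0, -1]])

```text
t: 1.1
position: [0.1779, 0.4937, 0.231]
ee_rot: [-3.141, 0.001, 1.569]
ft_force: [0.4, 0.4, 0.7]
gripper_width: 0.0853
finger_force: 0.0
```

play_rows(targets=[[-1, 0.5, 0, 0, 0, 0, -1], [-1, 0.5, 0, 0, 0, 0, -1], [-1, 0.5, 0, 0, 0, 0, -1], [-1, 0.5, 0, 0, 0, 0, -1], [-1, 0.5, 0, 0, 0, 0, -1], [-1, 0.5, 0, 0, 0, 0, -1], [-1, 0.5, 0, 0, 0, 0, -1], [-1, 0.5, 0, 0, 0, 0, -1], [-1, 0.5, 0, 0, 0, 0, -1], [-1, 0.5, 0, 0, 0, 0, -1]])

```text
t: 2.1
position: [0.3031, 0.2427, 0.2313]
ee_rot: [3.142, 0.0, 1.575]
ft_force: [0.3, -0.7, 1.0]
gripper_width: 0.0853
finger_force: 0.0
```

play_rows(targets=[[-1, 0.5, 0, 0, 0, 0, -1], [-1, 0.5, 0, 0, 0, 0, -1], [-1, 0.5, 0, 0, 0, 0, -1], [-1, 0.5, 0, 0, 0, 0, -1], [-1, 0.5, 0, 0, 0, 0, -1], [-1, 0.5, 0, 0, 0, 0, -1], [-1, 0.5, 0, 0, 0, 0, -1], [-1, 0.5, 0, 0, 0, 0, -1], [-1, 0.5, 0, 0, 0, 0, -1], [0, 0, 0, 0, 0, 0, -1]])

```text
t: 3.1
position: [0.4164, 0.0167, 0.2311]
ee_rot: [3.141, 0.001, 1.572]
ft_force: [0.3, 0.0, 0.7]
gripper_width: 0.085
finger_force: 0.0
```

play_rows(targets=[[-1, 0.5, 0, 0, 0, 0, -1], [-1, 0.5, 0, 0, 0, 0, -1], [-1, 0.5, 0, 0, 0, 0, -1], [-1, 0.5, 0, 0, 0, 0, -1], [-1, 0.5, 0, 0, 0, 0, -1], [-1, 0.5, 0, 0, 0, 0, -1], [-1, 0.5, 0, 0, 0, 0, -1], [-1, 0.6, 0, 0, 0, 0, -1], [-1, 0.5, 0, 0, 0, 0, -1], [-0.8, 0.5, 0, 0, 0, 0, -1]])

```text
t: 4.1
position: [0.5431, -0.2268, 0.231]
ee_rot: [-3.141, -0.0, 1.574]
ft_force: [0.1, 0.3, 0.6]
gripper_width: 0.0853
finger_force: 0.0
```

play_rows(targets=[[0, 0, 0.6, 0, 0, 0, -0.5], [0, 0, 0.6, 0, 0, 0, -0.5], [0, 0, 0.6, 0, 0, 0, -0.5], [0, 0, 0.6, 0, 0, 0, -0.5], [0, 0, 0.5, 0, 0, 0, -0.5], [0, 0, 0.5, 0, 0, 0, -0.5], [0, 0, 0, 0, 0, 0, -0.5]])

```text
t: 4.8
position: [0.5419, -0.2255, 0.1446]
ee_rot: [-3.139, -0.001, 1.572]
ft_force: [-0.3, 0.6, -0.5]
gripper_width: 0.0642
finger_force: 0.0
```

```bash
python3 - <<'E'
from h import *
im=[]
for n,(u,v) in dict(scene=(310,150),top=(379,195)).items():
    m,p,d=grab(n,n+"1"); im.append(cv2.resize(p[v-50:v+50,u-65:u+65,::-1],(390,300),interpolation=cv2.INTER_CUBIC))
cv2.imwrite('pics/g1.png',np.hstack(im)); s=manip.state(); print(s['position'],s['gripper_width'])
E
```

```text
[ 0.5427762  -0.22604804  0.14643302] 0.0641868569410737
```

View pics/g1.png

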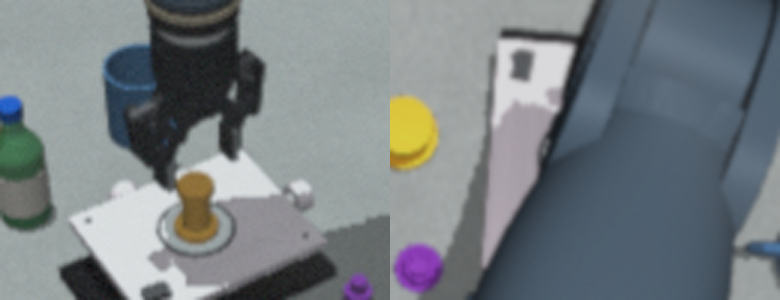

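The open fingers straddle the small master: fingertips at (167,185) and (235,155) in the left panel, master head at (195,190). I'll go down and grip the head.

play_rows(targets=[[-0.1, 0.05, 0.4, 0, 0, 0, -0.5], [0, 0, 0.5, 0, 0, 0, -0.5], [0, 0, 0.5, 0, 0, 0, -0.5], [0, 0, 0.3, 0, 0, 0, -0.5], [0, 0, 0, 0, 0, 0, -0.5], [0, 0, 0, 0, 0, 0, 1], [0, 0, 0, 0, 0, 0, 1], [0, 0, 0, 0, 0, 0, 1], [0, 0, 0, 0, 0, 0, 1], [0, 0, 0, 0, 0, 0, 1]])

```text
t: 5.9
position: [0.5443, -0.2288, 0.1045]
ee_rot: [3.141, 0.001, 1.571]
ft_force: [-1.4, 0.4, 5.8]
gripper_width: 0.034
finger_force: 59.8
```

play_rows(targets=[[0, 0, -0.2, 0, 0, 0, 1], [0, 0, -0.5, 0, 0, 0, 1], [0, 0, -0.8, 0, 0, 0, 1], [0, 0, -0.8, 0, 0, 0, 1], [0, 0, -0.7, 0, 0, 0, 1], [0.5, 0.2, 0, 0, 0, 0, 1], [0.9, 0.3, 0, 0, 0, 0, 1], [0.9, 0.3, 0, 0, 0, 0, 1], [0.9, 0.4, 0, 0, 0, 0, 1], [0.9, 0.4, 0, 0, 0, 0, 1]])

```text
t: 6.9
position: [0.5841, -0.1244, 0.1782]
ee_rot: [-3.141, -0.0, 1.571]
ft_force: [0.4, -0.2, -2.5]
gripper_width: 0.0341
finger_force: 59.9
```

play_rows(targets=[[0.9, 0.4, 0, 0, 0, 0, 1], [0.9, 0.4, 0, 0, 0, 0, 1], [0.9, 0.4, 0, 0, 0, 0, 1], [0.9, 0.4, 0, 0, 0, 0, 1], [0.9, 0.4, 0, 0, 0, 0, 1], [0.9, 0.2, 0, 0, 0, 0, 1], [0.9, 0.2, 0, 0, 0, 0, 1], [0.5, 0.1, 0, 0, 0, 0, 1], [0, 0, 0, 0, 0, 0, 1], [0, 0, 0, 0, 0, 0, 1]])

```text
t: 7.9
position: [0.6462, 0.0438, 0.1784]
ee_rot: [-3.141, 0.0, 1.571]
ft_force: [0.5, -0.4, -2.4]
gripper_width: 0.0336
finger_force: 60.0
```

play_rows(targets=[[0, 0, 0.7, 0, 0, 0, 1], [0, 0, 0.9, 0, 0, 0, 1], [0, 0, 0.9, 0, 0, 0, 1], [0, 0, 0.9, 0, 0, 0, 1], [0, 0, 0.8, 0, 0, 0, 1], [0, 0, 0.5, 0, 0, 0, 1], [0, 0, 0, 0, 0, 0, 1]])

```text
t: 8.6
position: [0.6453, 0.0428, 0.0596]
ee_rot: [-3.138, 0.0, 1.569]
ft_force: [-0.6, 1.0, -2.5]
gripper_width: 0.034
finger_force: 60.0
```

```bash
python3 - <<'E'
from h import *
m,p,d=grab('scene','s2'); u,v=341,265
cv2.imwrite('pics/g2.png',cv2.resize(p[v-45:v+45,u-60:u+60,::-1],(720,540),interpolation=cv2.INTER_CUBIC)); s=manip.state(); print(s['position'],s['ft_force'])
E
```

```text
[0.64611925 0.04306591 0.06098014] [ 0.51688549 -0.51016077 -1.75942626]
```

View pics/g2.png

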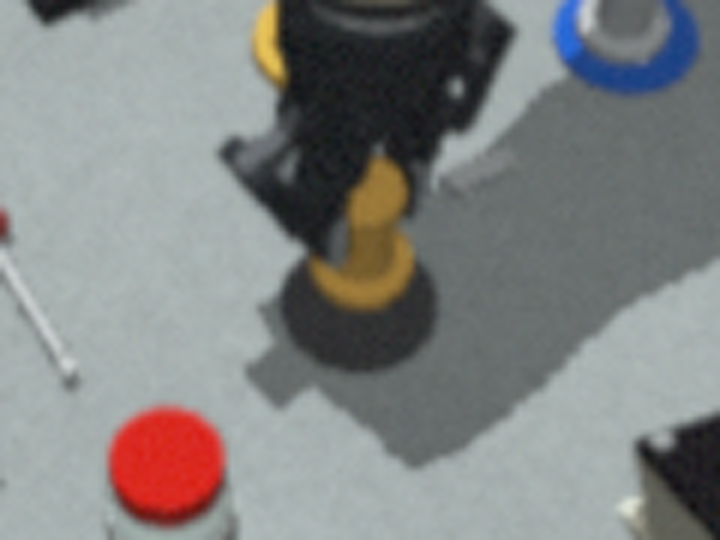

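The master hangs upright just over the dark pad: foot centre near (362,265), pad centre (360,310), and it's still about 24 mm up. Now I lower it gently.

play_rows(targets=[[0, 0, 0.4, 0, 0, 0, 1], [0, 0, 0.3, 0, 0, 0, 1], [0, 0, 0.12, 0, 0, 0, 1], [0, 0, 0.04, 0, 0, 0, 1], [0, 0, 0, 0, 0, 0, 1]])

```text
t: 9.15
position: [0.6466, 0.0439, 0.0398]
ee_rot: [-3.141, 0.0, 1.571]
ft_force: [0.1, -0.2, -2.2]
gripper_width: 0.0338
finger_force: 60.1
```

play_rows(targets=[[0, 0, 0.04, 0, 0, 0, 1], [0, 0, 0, 0, 0, 0, 1]])

```text
t: 9.35
position: [0.6467, 0.0438, 0.039]
ee_rot: [3.141, 0.0, 1.571]
ft_force: [1.0, 0.1, -2.3]
gripper_width: 0.0338
finger_force: 60.1
```

play_rows(targets=[[0, 0, 0.04, 0, 0, 0, 1], [0, 0, 0, 0, 0, 0, 1]])

```text
t: 9.55
position: [0.6465, 0.0438, 0.0378]
ee_rot: [-3.142, 0.0, 1.571]
ft_force: [-0.3, -0.3, -2.8]
gripper_width: 0.0339
finger_force: 60.1
```

play_rows(targets=[[0, 0, 0.03, 0, 0, 0, 1], [0, 0, 0, 0, 0, 0, 1]])

```text
t: 9.75
position: [0.6465, 0.0438, 0.037]
ee_rot: [-3.141, 0.0, 1.571]
ft_force: [0.8, 0.3, -2.8]
gripper_width: 0.0341
finger_force: 60.1
```

play_rows(targets=[[0, 0, 0.03, 0, 0, 0, 1], [0, 0, 0, 0, 0, 0, 1]])

```text
t: 9.95
position: [0.6466, 0.0438, 0.0366]
ee_rot: [3.141, 0.0, 1.571]
ft_force: [-0.5, 0.6, 0.3]
gripper_width: 0.0341
finger_force: 60.3
```

play_rows(targets=[[0, 0, 0.02, 0, 0, 0, 1], [0, 0, 0, 0, 0, 0, 0.1], [0, 0, 0, 0, 0, 0, -0.3], [0, 0, 0, 0, 0, 0, -0.5], [0, 0, 0, 0, 0, 0, -0.5], [0, 0, -0.4, 0, 0, 0, -0.5], [0, 0, -0.8, 0, 0, 0, -0.5], [0, 0, -0.9, 0, 0, 0, -0.5], [0, 0, -0.9, 0, 0, 0, -0.5], [0, 0, -0.9, 0, 0, 0, -0.5]])

```text
t: 10.95
position: [0.6466, 0.0438, 0.1351]
ee_rot: [3.141, 0.0, 1.571]
ft_force: [-0.4, -0.2, -0.7]
gripper_width: 0.0644
finger_force: 0.0
```

play_rows(targets=[[0, 0, -0.6, 0, 0, 0, -0.5], [-0.2, -0.9, 0, 0, 0, 0, -0.5], [-0.2, -0.9, 0, 0, 0, 0, -0.5], [-0.2, -0.9, 0, 0, 0, 0, -0.5], [-0.2, -1, 0, 0, 0, 0, -0.5], [-0.2, -1, 0, 0, 0, 0, -0.5], [-0.2, -1, 0, 0, 0, 0, -0.5], [-0.2, -1, 0, 0, 0, 0, -0.5], [-0.25, -1.1, 0, 0, 0, 0, -0.5], [0, 0, 0, 0, 0, 0, -0.5]])

```text
out of range
```

```bash
python3 - <<'E'
from h import *
m,p,d=grab('scene','s3'); u,v=370,240
cv2.imwrite('pics/g3.png',cv2.resize(p[v-60:v+60,u-80:u+80,::-1],(720,540),interpolation=cv2.INTER_CUBIC)); s=manip.state(); print(s['position'])
X=np.load('s3.npz')['X']; h=cv2.cvtColor(p,cv2.COLOR_RGB2HSV); b=(abs(h[...,0].astype(int)-20)<8)&(h[...,1]>120); b[:,:315]=0;b[:235]=0;b[295:]=0;b[:,365:]=0
x=X[b]; print(b.sum(),np.percentile(x,[1,50,99],axis=0).round(4)); t=x[x[:,2]>x[:,2].max()-.008]; print((t.max(0)+t.min(0))/2)
E
```

```text
[0.64829066 0.04386628 0.1390569 ]
322 [[0.6246 0.0258 0.0048]
 [0.6504 0.051  0.0373]
 [0.6651 0.0657 0.0668]]
[1.06351517 0.51749007 0.98920474]
```

play_rows(targets=[[0, 0, -0.5, 0, 0, 0, -0.5], [-0.2, -0.9, 0, 0, 0, 0, -0.5], [-0.2, -1, 0, 0, 0, 0, -0.5], [-0.2, -1, 0, 0, 0, 0, -0.5], [-0.2, -1, 0, 0, 0, 0, -0.5], [-0.2, -1, 0, 0, 0, 0, -0.5], [-0.2, -1, 0, 0, 0, 0, -0.5], [-0.2, -1, 0, 0, 0, 0, -0.5], [-0.25, -0.9, 0, 0, 0, 0, -0.5], [0, 0, 0, 0, 0, 0, -0.5]])

```text
t: 12.0
position: [0.4486, 0.0021, 0.1462]
ee_rot: [-3.14, 0.0, 1.57]
ft_force: [0.6, 0.8, -0.7]
gripper_width: 0.0642
finger_force: 0.0
```

```bash
python3 - <<'E'
from h import *
m,p,d=grab('scene','s3b'); u,v=370,240
cv2.imwrite('pics/g3.png',cv2.resize(p[v-60:v+60,u-80:u+80,::-1],(720,540),interpolation=cv2.INTER_CUBIC)); s=manip.state(); print(s['position'])
E
```

```text
[0.45065111 0.00235187 0.14641159]
```

View pics/g3.png

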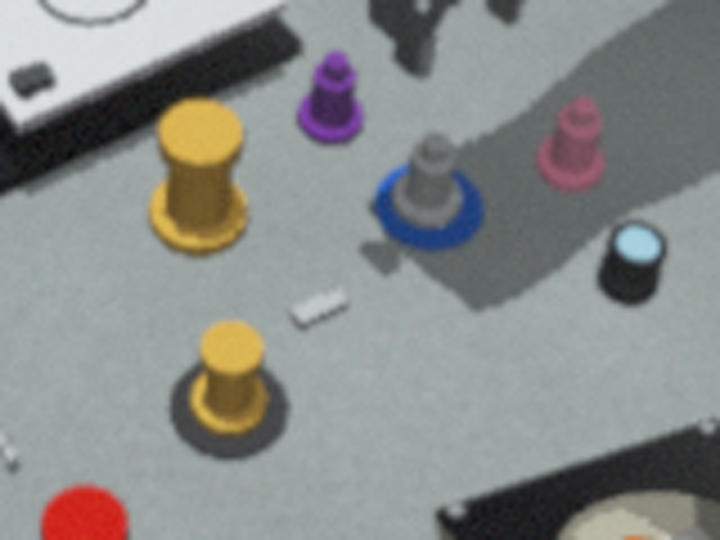

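The master stands upright, centred on the dark pad at (230,405), and the fingers are above the part at (430,190). I'll descend on the part's shank and grip.

play_rows(targets=[[0, 0.05, 0.6, 0, 0, 0, -0.5], [0, 0, 0.8, 0, 0, 0, -0.5], [0, 0, 0.8, 0, 0, 0, -0.5], [0, 0, 0.8, 0, 0, 0, -0.5], [0, 0, 0.8, 0, 0, 0, -0.5], [0, 0, 0.6, 0, 0, 0, -0.5], [0, 0, 0.5, 0, 0, 0, -0.5], [0, 0, 0.3, 0, 0, 0, -0.5], [0, 0, 0, 0, 0, 0, -0.5], [0, 0, 0, 0, 0, 0, -0.5]])

```text
t: 13.05
position: [0.4534, 0.0026, 0.0161]
ee_rot: [3.141, 0.0, 1.571]
ft_force: [0.0, -0.6, -0.0]
gripper_width: 0.064
finger_force: 0.0
```

play_rows(targets=[[0, 0, 0, 0, 0, 0, 0], [0, 0, 0, 0, 0, 0, 1], [0, 0, 0, 0, 0, 0, 1], [0, 0, 0, 0, 0, 0, 1], [0, 0, 0, 0, 0, 0, 1], [0, 0, 0, 0, 0, 0, 1]])

```text
t: 13.65
position: [0.4531, 0.0025, 0.0165]
ee_rot: [3.141, 0.0, 1.571]
ft_force: [-1.8, 0.6, 5.8]
gripper_width: 0.0265
finger_force: 58.6
```

play_rows(targets=[[0, 0, -0.2, 0, 0, 0, 1], [0, 0, -0.5, 0, 0, 0, 1], [0, 0, -0.8, 0, 0, 0, 1], [0, 0, -0.9, 0, 0, 0, 1], [0, 0, -0.9, 0, 0, 0, 1], [0, 0, -0.9, 0, 0, 0, 1], [0, 0, -0.8, 0, 0, 0, 1], [-0.5, 0.2, 0, 0, 0, 0, 1], [-0.9, 0.3, 0, 0, 0, 0, 1], [-0.9, 0.4, 0, 0, 0, 0, 1]])

```text
t: 14.65
position: [0.4751, -0.0559, 0.1403]
ee_rot: [-3.141, 0.0, 1.572]
ft_force: [-0.2, 0.0, -2.5]
gripper_width: 0.026
finger_force: 59.3
```

play_rows(targets=[[-0.9, 0.4, 0, 0, 0, 0, 1], [-0.9, 0.4, 0, 0, 0, 0, 1], [-0.9, 0.4, 0, 0, 0, 0, 1], [-0.9, 0.4, 0, 0, 0, 0, 1], [-0.9, 0.4, 0, 0, 0, 0, 1], [-0.9, 0.3, 0, 0, 0, 0, 1], [-0.9, 0.3, 0, 0, 0, 0, 1], [-0.6, 0.1, 0, 0, 0, 0, 1], [0, 0, 0, 0, 0, 0, 1], [0, 0, 0, 0, 0, 0, 1]])

```text
t: 15.65
position: [0.5421, -0.2275, 0.1401]
ee_rot: [-3.14, -0.001, 1.57]
ft_force: [0.0, 0.4, -1.6]
gripper_width: 0.0264
finger_force: 59.3
```

play_rows(targets=[[0, 0, 0.3, 0, 0, 0, 1], [0, 0, 0.5, 0, 0, 0, 1], [0, 0, 0.5, 0, 0, 0, 1], [0, 0, 0.3, 0, 0, 0, 1], [0, 0, 0, 0, 0, 0, 1], [0, 0, 0, 0, 0, 0, 1]])

```text
t: 16.25
position: [0.5427, -0.2273, 0.1006]
ee_rot: [-3.141, -0.0, 1.571]
ft_force: [0.4, -0.6, -3.9]
gripper_width: 0.0264
finger_force: 59.3
```

```bash
python3 - <<'E'
from h import *
m,p,d=grab('scene','s4'); u,v=310,165
cv2.imwrite('pics/g4.png',cv2.resize(p[v-45:v+45,u-60:u+60,::-1],(720,540),interpolation=cv2.INTER_CUBIC)); s=manip.state(); print(s['position'],s['ft_force'])
E
```

```text
[ 0.54295803 -0.22745386  0.10102204] [ 0.06114792 -0.72009055 -1.72052443]
```

View pics/g4.png

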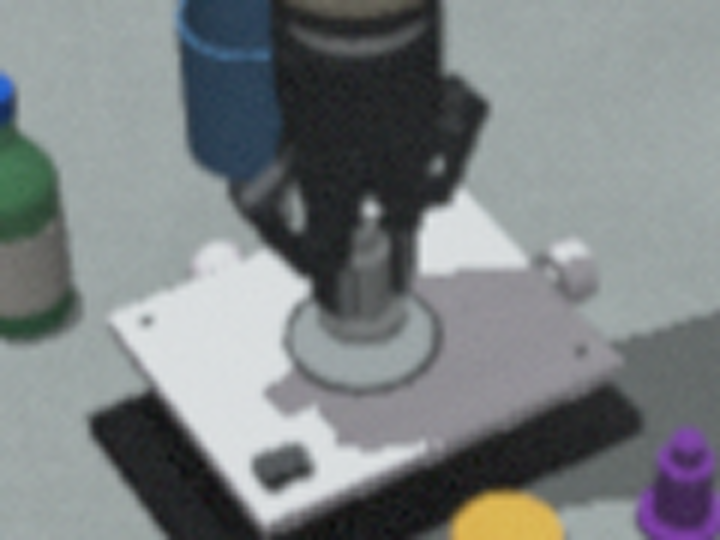

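The part hangs upright over the disc centre: foot (362,318), disc (363,340). I'll lower it the last ~16 mm.

play_rows(targets=[[0, 0, 0.3, 0, 0, 0, 1], [0, 0, 0.2, 0, 0, 0, 1], [0, 0, 0.08, 0, 0, 0, 1], [0, 0, 0, 0, 0, 0, 1], [0, 0, 0, 0, 0, 0, 1]])

```text
t: 16.8
position: [0.5428, -0.2275, 0.0864]
ee_rot: [-3.142, 0.0, 1.571]
ft_force: [0.9, 0.2, -2.2]
gripper_width: 0.0262
finger_force: 59.3
```

play_rows(targets=[[0, 0, 0.04, 0, 0, 0, 1], [0, 0, 0, 0, 0, 0, 1]])

```text
t: 17.0
position: [0.5428, -0.2275, 0.0854]
ee_rot: [3.141, 0.0, 1.571]
ft_force: [0.4, 0.7, -3.2]
gripper_width: 0.0265
finger_force: 59.3
```

play_rows(targets=[[0, 0, 0.03, 0, 0, 0, 1], [0, 0, 0, 0, 0, 0, 1]])

```text
t: 17.2
position: [0.5428, -0.2275, 0.0846]
ee_rot: [3.142, 0.0, 1.571]
ft_force: [-0.3, 0.5, -1.6]
gripper_width: 0.0265
finger_force: 59.5
```

play_rows(targets=[[0, 0, 0.03, 0, 0, 0, 1], [0, 0, 0, 0, 0, 0, 1]])

```text
t: 17.4
position: [0.5428, -0.2275, 0.0846]
ee_rot: [3.141, 0.0, 1.571]
ft_force: [-1.9, 1.5, 5.0]
gripper_width: 0.0261
finger_force: 60.1
```

play_rows(targets=[[0, 0, 0, 0, 0, 0, 0.2], [0, 0, 0, 0, 0, 0, -0.2], [0, 0, 0, 0, 0, 0, -0.4], [0, 0, 0, 0, 0, 0, -0.4], [0, 0, -0.4, 0, 0, 0, -0.4], [0, 0, -0.8, 0, 0, 0, -0.4], [0, 0, -0.9, 0, 0, 0, -0.4], [0, 0, -0.9, 0, 0, 0, -0.4], [0, 0, 0, 0, 0, 0, -0.4]])

```text
t: 18.3
position: [0.5444, -0.2282, 0.1627]
ee_rot: [3.137, 0.002, 1.571]
ft_force: [1.0, 0.4, -0.1]
gripper_width: 0.0598
finger_force: 0.0
```

play_rows(targets=[[0.7, 0.3, 0, 0, 0, 0, -0.4], [1, 0.4, 0, 0, 0, 0, -0.4], [1, 0.4, 0, 0, 0, 0, -0.4], [1, 0.4, 0, 0, 0, 0, -0.4], [1, 0.4, 0, 0, 0, 0, -0.4], [1, 0.4, 0, 0, 0, 0, -0.4], [1, 0.4, 0, 0, 0, 0, -0.4], [1, 0.4, 0, 0, 0, 0, -0.4], [1, 0.4, 0, 0, 0, 0, -0.4], [1, 0.4, 0, 0, 0, 0, -0.4]])

```text
t: 19.3
position: [0.6405, 0.0161, 0.1587]
ee_rot: [-3.141, 0.0, 1.571]
ft_force: [-0.1, -0.2, 0.6]
gripper_width: 0.06
finger_force: 0.0
```

play_rows(targets=[[1, 0.2, 0, 0, 0, 0, -0.4], [0.15, 0.05, 0, 0, 0, 0, -0.4], [0, 0, 0, 0, 0, 0, -0.4], [0, 0, 0, 0, 0, 0, -0.4]])

```text
t: 19.7
position: [0.6463, 0.0431, 0.1587]
ee_rot: [-3.141, 0.0, 1.57]
ft_force: [-0.8, -0.3, -0.2]
gripper_width: 0.0596
finger_force: 0.0
```

```bash
python3 - <<'E'
from h import *
m,p,d=grab('scene','s5'); X=np.load('s5.npz')['X']; s=manip.state(); print(s['position'])
u,v=310,165; q=X[v-25:v+25,u-25:u+25].reshape(-1,3); k=(q[:,2]>.12)&(q[:,2]<.16)&(q[:,1]<-.2)&(q[:,1]>-.26); print('part nose',q[k].mean(0),q[k].max(0),k.sum())
E
```

```text
[0.64628799 0.04282315 0.15877714]
part nose [ 0.54371007 -0.22525679  0.12778203] [ 0.55227213 -0.21773085  0.13275923] 32
```

play_rows(targets=[[0.03, 0, 0.6, 0, 0, 0, -0.4], [0, 0, 0.8, 0, 0, 0, -0.4], [0, 0, 0.8, 0, 0, 0, -0.4], [0, 0, 0.8, 0, 0, 0, -0.4], [0, 0, 0.8, 0, 0, 0, -0.4], [0, 0, 0.6, 0, 0, 0, -0.4], [0, 0, 0.4, 0, 0, 0, -0.4], [0, 0, 0.1, 0, 0, 0, -0.4], [0, 0, 0, 0, 0, 0, -0.4], [0, 0, 0, 0, 0, 0, -0.4]])

```text
t: 20.75
position: [0.6471, 0.0443, 0.0372]
ee_rot: [3.14, -0.0, 1.57]
ft_force: [0.3, -0.7, 1.0]
gripper_width: 0.0596
finger_force: 0.0
```

play_rows(targets=[[0, 0, 0, 0, 0, 0, 0], [0, 0, 0, 0, 0, 0, 1], [0, 0, 0, 0, 0, 0, 1], [0, 0, 0, 0, 0, 0, 1], [0, 0, 0, 0, 0, 0, 1]])

```text
t: 21.25
position: [0.6469, 0.0446, 0.0372]
ee_rot: [3.14, 0.0, 1.571]
ft_force: [-1.9, 0.0, 6.8]
gripper_width: 0.0342
finger_force: 59.3
```

play_rows(targets=[[0, 0, -0.2, 0, 0, 0, 1], [0, 0, -0.5, 0, 0, 0, 1], [0, 0, -0.8, 0, 0, 0, 1], [0, 0, -0.8, 0, 0, 0, 1], [0, 0, -0.7, 0, 0, 0, 1], [-0.1, -0.5, 0, 0, 0, 0, 1], [-0.2, -0.8, 0, 0, 0, 0, 1], [-0.2, -0.9, 0, 0, 0, 0, 1], [-0.2, -0.9, 0, 0, 0, 0, 1], [-0.2, -0.9, 0, 0, 0, 0, 1]])

```text
t: 22.25
position: [0.5457, 0.0219, 0.112]
ee_rot: [3.141, 0.0, 1.571]
ft_force: [0.3, -0.4, -2.4]
gripper_width: 0.034
finger_force: 60.1
```

play_rows(targets=[[-0.2, -0.9, 0, 0, 0, 0, 1], [-0.2, -0.9, 0, 0, 0, 0, 1], [-0.2, -0.9, 0, 0, 0, 0, 1], [-0.2, -0.7, 0, 0, 0, 0, 1], [-0.1, -0.3, 0, 0, 0, 0, 1], [0, 0, 0, 0, 0, 0, 1], [0, 0, 0, 0, 0, 0, 1]])

```text
t: 22.95
position: [0.4552, -0.0004, 0.1118]
ee_rot: [3.14, -0.0, 1.57]
ft_force: [0.4, 0.6, -2.2]
gripper_width: 0.0338
finger_force: 60.1
```

play_rows(targets=[[0.1, -0.1, 0.3, 0, 0, 0, 1], [0, 0, 0.7, 0, 0, 0, 1], [0, 0, 0.8, 0, 0, 0, 1], [0, 0, 0.6, 0, 0, 0, 1], [0, 0, 0.35, 0, 0, 0, 1], [0, 0, 0.1, 0, 0, 0, 1], [0, 0, 0, 0, 0, 0, 1], [0, 0, 0, 0, 0, 0, 1]])

```text
t: 23.75
position: [0.4521, 0.0021, 0.0405]
ee_rot: [3.141, 0.0, 1.571]
ft_force: [0.6, -0.4, -2.8]
gripper_width: 0.0339
finger_force: 60.1
```

play_rows(targets=[[0, 0, 0.04, 0, 0, 0, 1], [0, 0, 0, 0, 0, 0, 1]])

```text
t: 23.95
position: [0.4519, 0.0021, 0.0394]
ee_rot: [3.141, 0.0, 1.571]
ft_force: [0.5, 0.4, -2.6]
gripper_width: 0.0342
finger_force: 60.1
```

play_rows(targets=[[0, 0, 0.03, 0, 0, 0, 1], [0, 0, 0, 0, 0, 0, 1]])

```text
t: 24.15
position: [0.4516, 0.002, 0.0384]
ee_rot: [3.141, 0.0, 1.571]
ft_force: [-0.1, 0.3, -2.6]
gripper_width: 0.0337
finger_force: 60.1
```

play_rows(targets=[[0, 0, 0.03, 0, 0, 0, 1], [0, 0, 0, 0, 0, 0, 1]])

```text
t: 24.35
position: [0.4515, 0.002, 0.0375]
ee_rot: [-3.142, 0.0, 1.571]
ft_force: [-0.0, 0.1, -2.6]
gripper_width: 0.0337
finger_force: 60.1
```

play_rows(targets=[[0, 0, 0.03, 0, 0, 0, 1], [0, 0, 0, 0, 0, 0, 1]])

```text
t: 24.55
position: [0.4515, 0.002, 0.0372]
ee_rot: [3.141, 0.0, 1.571]
ft_force: [-2.6, -0.1, 4.8]
gripper_width: 0.0342
finger_force: 60.8
```

play_rows(targets=[[0, 0, 0.02, 0, 0, 0, 1], [0, 0, 0, 0, 0, 0, 1]])

```text
t: 24.75
position: [0.4515, 0.002, 0.0371]
ee_rot: [3.141, 0.0, 1.571]
ft_force: [-4.6, 0.4, 12.1]
gripper_width: 0.0338
finger_force: 61.3
```

play_rows(targets=[[0, 0, -0.02, 0, 0, 0, 1], [0, 0, 0, 0, 0, 0, 0.1], [0, 0, 0, 0, 0, 0, -0.3], [0, 0, 0, 0, 0, 0, -0.4], [0, 0, 0, 0, 0, 0, -0.4], [0, 0, -0.4, 0, 0, 0, -0.4], [0, 0, -0.8, 0, 0, 0, -0.4], [0, 0, -1, 0, 0, 0, -0.4], [0, 0, -1, 0, 0, 0, -0.4], [0, 0, -1, 0, 0, 0, -0.4]])

```text
t: 25.75
position: [0.4515, 0.0021, 0.1435]
ee_rot: [3.141, 0.0, 1.571]
ft_force: [-0.1, -0.2, -0.6]
gripper_width: 0.0598
finger_force: 0.0
```

play_rows(targets=[[0, 0, -1, 0, 0, 0, 0], [0, 0, -1, 0, 0, 0, 0], [0, 0, 0, 0, 0, 0, 0], [0, 0, 0, 0, 0, 0, 0]])

```text
t: 26.15
position: [0.4518, 0.002, 0.1925]
ee_rot: [3.14, 0.0, 1.571]
ft_force: [-0.4, 0.2, -0.5]
gripper_width: 0.0424
finger_force: 0.0
```

```bash
cat > tgt.py <<'E'
from h import *
from scipy.spatial.transform import Rotation as R
ax=np.array([-.1524,-.4762,.866]); ax/=np.linalg.norm(ax); ex=np.array([0,0,1])-ax*ax[2]; ex/=np.linalg.norm(ex); ey=np.cross(ax,ex)
mouth=np.array([.564,.280,.0985])
def go(h,ang,dx=0,dy=0):
    s=manip.state(); Rc=R.from_euler('xyz',s['ee_rot']); a=np.radians(ang); b=np.cos(a)*ex+np.sin(a)*ey
    Rt=R.from_matrix(np.c_[b,np.cross(-ax,b),-ax]); p=mouth+h*ax+dx*ex+dy*ey
    e=p-s['position']
    print('world shift units',(e/.025).round(2),'in tool now',(Rc.inv().apply(e)/.025).round(2),'in tool target',(Rt.inv().apply(e)/.025).round(2),'rotvec deg',np.degrees((Rc.inv()*Rt).as_rotvec()).round(2))
E
python3 - <<'E'
from tgt import *
m,p,d=grab('scene','s6'); X=np.load('s6.npz')['X']; u,v=386,222; q=X[v-22:v+22,u-25:u+25].reshape(-1,3); k=(q[:,2]>.045)&(q[:,2]<.075); print('master',q[k].max(0),((q[k].max(0)+q[k].min(0))/2).round(4))
print(manip.state()['qpos'].round(3),manip.state()['position']); go(.10,36)
E
```

```text
master [0.46807555 0.02190158 0.06697129] [ 0.4491 -0.0279  0.056 ]
[ 0.005  0.131 -0.253  1.187 -0.     1.576] [0.45128128 0.00204132 0.19168667]
world shift units [ 3.9   9.21 -0.26] in tool now [9.21 3.9  0.26] in tool target [6.34 5.73 5.21] rotvec deg [-13.62  26.88 -17.85]
```

play_rows(targets=[[0.8, 0.4, 0, 0, 0, 0, 0], [1, 0.4, 0, 0, 0, 0, 0], [1, 0.4, 0, 0, 0, 0, 0], [1, 0.4, 0, 0, 0, 0, 0], [1, 0.4, 0, 0, 0, 0, 0], [1, 0.4, 0, 0, 0, 0, 0], [1, 0.4, 0, 0, 0, 0, 0], [1, 0.4, 0, 0, 0, 0, 0], [0.8, 0.4, 0, 0, 0, 0, 0], [0.6, 0.3, 0, 0, 0, 0, 0]])

```text
t: 27.2
position: [0.5489, 0.2332, 0.1902]
ee_rot: [-3.139, 0.001, 1.571]
ft_force: [-0.2, 0.0, -0.1]
gripper_width: 0.0428
finger_force: 0.0
```

play_rows(targets=[[0, 0, 0, -2.72, 5.38, -3.57, 0], [0, 0, 0, -2.72, 5.38, -3.57, 0], [0, 0, 0, -2.72, 5.38, -3.57, 0], [0, 0, 0, -2.72, 5.38, -3.57, 0], [0, 0, 0, -2.72, 5.38, -3.57, 0], [0, 0, 0, 0, 0, 0, 0], [0, 0, 0, 0, 0, 0, 0]])

```text
t: 27.9
position: [0.5487, 0.2312, 0.1908]
ee_rot: [2.818, -0.416, 1.955]
ft_force: [0.2, 0.3, 0.9]
gripper_width: 0.0428
finger_force: 0.0
```

```bash
python3 - <<'E'
from tgt import *
print(manip.state()['qpos'].round(3)); go(.10,36); go(-.033,36)
m,p,d=grab('scene','s7'); u,v=430,280; cv2.imwrite('pics/g7.png',cv2.resize(p[v-75:v+75,u-100:u+100,::-1],(720,540),interpolation=cv2.INTER_CUBIC))
E
```

```text
[ 0.169  0.199 -0.293  0.821  0.458  1.485]
world shift units [ 0.    0.05 -0.23] in tool now [-0.05 -0.05  0.22] in tool target [-0.05 -0.05  0.22] rotvec deg [-0.13  0.1  -0.2 ]
world shift units [ 0.81  2.58 -4.84] in tool now [-0.04 -0.04  5.54] in tool target [-0.05 -0.05  5.54] rotvec deg [-0.13  0.1  -0.2 ]
```

View pics/g7.png

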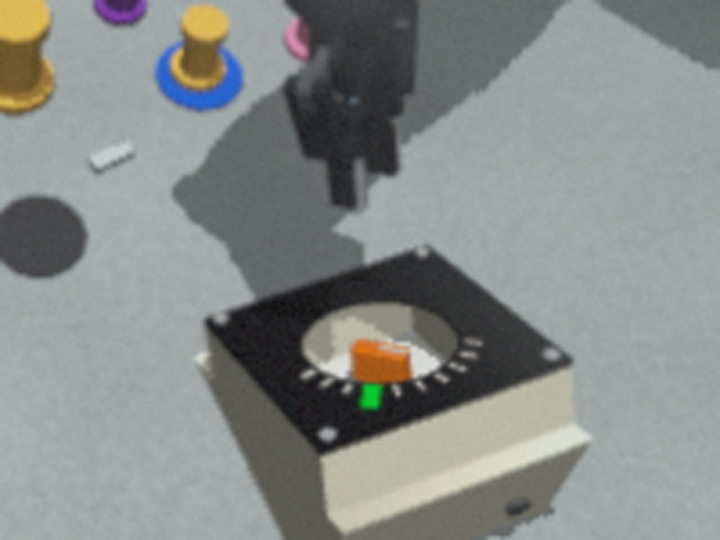

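The master stands upright, centred on the blue pad at (200,75). The gripper is lined up above the guard hole (380,345), with the pointer line at (395,347) and the green mark at (370,397). Now I go in along the axis, half closed.

play_rows(targets=[[-0.05, -0.05, 0.4, 0, 0, 0, 0], [0, 0, 0.7, 0, 0, 0, 0], [0, 0, 0.7, 0, 0, 0, 0], [0, 0, 0.7, 0, 0, 0, 0], [0, 0, 0.7, 0, 0, 0, 0], [0, 0, 0.7, 0, 0, 0, 0], [0, 0, 0.4, 0, 0, 0, 0], [0, 0, 0.2, 0, 0, 0, 0], [0, 0, 0, 0, 0, 0, 0]])

```text
t: 28.85
position: [0.5652, 0.2848, 0.0928]
ee_rot: [2.816, -0.417, 1.959]
ft_force: [-0.3, -0.3, 0.0]
gripper_width: 0.0423
finger_force: 0.0
```

play_rows(targets=[[0, 0, 0.4, 0, 0, 0, 0], [0, 0, 0.4, 0, 0, 0, 0], [0, 0, 0.2, 0, 0, 0, 0], [0, 0, 0, 0, 0, 0, 0], [0, 0, 0, 0, 0, 0, 0.4], [0, 0, 0, 0, 0, 0, 0.4]])

```text
t: 29.45
position: [0.5695, 0.2961, 0.0721]
ee_rot: [2.814, -0.417, 1.959]
ft_force: [0.2, -1.1, -0.3]
gripper_width: 0.0255
finger_force: 0.0
```

```bash
python3 - <<'E'
from tgt import *
go(-.033,36); s=manip.state(); print(s['ft_force'],s['gripper_width'],s['moment'])
E
```

```text
world shift units [-0.02 -0.02 -0.09] in tool now [-0.04 -0.05  0.07] in tool target [-0.04 -0.05  0.07] rotvec deg [ 0.01 -0.02  0.  ]
[ 0.24997677 -1.1033339  -0.28635243] 0.025493985678344776 [-0.42558397  0.13375417 -0.03718263]
```

Already free at 25 mm opening. Close on the bar.

play_rows(targets=[[0, 0, 0.05, 0, 0, 0, 0.6], [0, 0, 0, 0, 0, 0, 1], [0, 0, 0, 0, 0, 0, 1], [0, 0, 0, 0, 0, 0, 1]])

```text
t: 29.85
position: [0.5659, 0.2957, 0.0695]
ee_rot: [2.822, -0.418, 1.956]
ft_force: [-13.5, -7.0, 5.8]
gripper_width: 0.013
finger_force: 59.0
```

```bash
python3 - <<'E'
from tgt import *
go(-.033,36); s=manip.state(); print(s['ft_force'],R.from_euler('xyz',s['ee_rot']).inv().apply(s['ft_force']),s['gripper_width'],s['moment'])
E
```

```text
world shift units [ 0.12 -0.    0.02] in tool now [-0.04  0.12  0.  ] in tool target [-0.04  0.12  0.  ] rotvec deg [-0.34 -0.04 -0.17]
[-13.48932949  -7.03997605   5.80203913] [  1.02876471 -12.52381959 -10.35772741] 0.013002677874374712 [-1.02181909  2.20401549  0.96417651]
```

play_rows(targets=[[0, -0.17, 0, 0, 0, 0, 1], [0, 0, 0, 0, 0, 0, 1], [0, 0, 0, 0, 0, 5, 1], [0, 0, 0, 0, 0, 5, 1], [0, 0, 0, 0, 0, 5, 1], [0, 0, 0, 0, 0, 5, 1], [0, 0, 0, 0, 0, 5, 1], [0, 0, 0, 0, 0, 0, 1]])

```text
t: 30.65
position: [0.5668, 0.2957, 0.0698]
ee_rot: [3.031, -0.513, 1.479]
ft_force: [4.3, 2.3, -5.4]
gripper_width: 0.0129
finger_force: 59.6
```

```bash
python3 - <<'E'
from tgt import *
go(-.033,-34.3); s=manip.state(); print(s['ft_force'],R.from_euler('xyz',s['ee_rot']).inv().apply(s['ft_force']),s['gripper_width'],s['moment'],s['qpos'])
E
```

```text
world shift units [0.09 0.   0.  ] in tool now [0.01 0.09 0.01] in tool target [0.07 0.05 0.01] rotvec deg [ 0.09 -0.05 45.16]
[ 4.29301546  2.31807488 -5.40117943] [-0.30006416  3.37515014  6.44162365] 0.012936558526807652 [-0.63014093 -0.57808862 -0.44520481] [ 0.2804085   0.35880701 -0.43024851  0.4690367   0.4278038   2.04033166]
```

play_rows(targets=[[0, 0, 0, 0, 0, 5, 1], [0, 0, 0, 0, 0, 5, 1], [0, 0, 0, 0, 0, 5, 1], [0, 0, 0, 0, 0, 5, 1], [0, 0, 0, 0, 0, 5, 1], [0, 0, 0, 0, 0, 5, 1], [0, 0, 0, 0, 0, 5, 1], [0, 0, 0, 0, 0, 5, 1], [0, 0, 0, 0, 0, 5, 1], [0, 0, 0, 0, 0, 0, 1]])

```text
t: 31.65
position: [0.5685, 0.2948, 0.0696]
ee_rot: [-2.833, -0.429, 0.596]
ft_force: [13.1, -0.5, -10.8]
gripper_width: 0.0128
finger_force: 59.0
```

play_rows(targets=[[0, 0, 0, 0, 0, 0.2, 1], [0, 0, 0, 0, 0, 0, 1]])

```text
t: 31.85
position: [0.5685, 0.2947, 0.0696]
ee_rot: [-2.832, -0.429, 0.595]
ft_force: [12.2, -0.8, -11.2]
gripper_width: 0.0128
finger_force: 59.0
```

```bash
python3 - <<'E'
from tgt import *
go(-.033,-34.3); s=manip.state(); print(s['ft_force'],R.from_euler('xyz',s['ee_rot']).inv().apply(s['ft_force']),s['gripper_width'],s['moment'],s['qpos'])
E
```

```text
world shift units [0.02 0.04 0.01] in tool now [ 0.04 -0.02  0.01] in tool target [ 0.04 -0.02  0.01] rotvec deg [ 0.27 -0.13  0.12]
[ 12.18855907  -0.77316911 -11.18076815] [ 4.1379509  11.43787141 11.23480302] 0.012840371028771119 [-1.70880798 -1.726548   -1.17350013] [ 0.27946991  0.35949942 -0.42926733  0.46763814  0.4249853   2.82627042]
```

play_rows(targets=[[0, 0.13, 0.03, 0, 0, 0, 1], [0, 0, 0, 0, 0, 0, 1], [0, 0, 0, 0, 0, 0, 0.4], [0, 0, 0, 0, 0, 0, 0.1], [0, 0, 0, 0, 0, 0, 0.1], [0, 0, -0.3, 0, 0, 0, 0.1], [0, 0, -0.7, 0, 0, 0, 0.1], [0, 0, -0.8, 0, 0, 0, 0.1], [0, 0, -0.8, 0, 0, 0, 0.1], [0, 0, -0.8, 0, 0, 0, 0.1]])

```text
t: 32.85
position: [0.5545, 0.2527, 0.1426]
ee_rot: [-2.827, -0.426, 0.596]
ft_force: [-0.1, 0.5, -0.4]
gripper_width: 0.0385
finger_force: 0.0
```

play_rows(targets=[[0, 0, -0.8, 0, 0, 0, 0.1], [0, 0, -0.8, 0, 0, 0, 0.1], [0, 0, -0.5, 0, 0, 0, 0.1], [0, 0, 0, 0, 0, 0, 0.1], [0, 0, 0, 0, 0, 0, 0.1]])

```text
t: 33.35
position: [0.5469, 0.2281, 0.1871]
ee_rot: [-2.828, -0.427, 0.595]
ft_force: [-0.7, 0.1, -0.2]
gripper_width: 0.0387
finger_force: 0.0
```

```bash
python3 - <<'E'
from tgt import *
go(.1,-34.3)
m,p,d=grab('scene','s8'); u,v=436,306; r=np.load('s8.npz'); X=r['X']
h=cv2.cvtColor(p,cv2.COLOR_RGB2HSV); b=(h[...,0]<22)&(h[...,1]>130)&(h[...,2]>90); b[:v-18]=0;b[v+18:]=0;b[:,:u-20]=0;b[:,u+20:]=0
T=np.array(m['cam_to_world'])
def onp(uv,dz):
    q=ray(m,uv)@T[:3,:3].T; o=T[:3,3]; t=((mouth+ax*dz-o)@ax)/(q@ax); w=o+q*t[:,None]-mouth; return np.c_[w@ex,w@ey]*1e3
# top-face pixels: brighter orange & depth
dd=(X-mouth)@ax; print(np.percentile(dd[b],[5,50,95]).round(4))
for th in(-.011,-.013):
    t=b&(dd>th); q=onp(np.argwhere(t)[:,::-1],-.008).astype(np.float32); f=cv2.minAreaRect(q); mm,ev=cv2.PCACompute(q,None); print(len(q),f,np.degrees(np.arctan2(ev[0,1],ev[0,0])))
g=(abs(h[...,0].astype(int)-60)<15)&(h[...,1]>150); g[:v-40]=0; q=onp(np.argwhere(g)[:,::-1],0); print('green',q.mean(0),np.degrees(np.arctan2(*q.mean(0)[::-1])))
mt,pt,dt=grab('top','t8'); a=[cv2.resize(c[v-28:v+28,u-37:u+37,::-1],(390,300),interpolation=cv2.INTER_CUBIC) for c,u,v in((p,436,306),(pt,179,192))]; cv2.imwrite('pics/g8.png',np.hstack(a))
E
```

```text
world shift units [ 0.08  0.17 -0.08] in tool now [ 0.11 -0.05  0.16] in tool target [ 0.11 -0.05  0.16] rotvec deg [-0.   -0.02  0.09]
[-0.0193 -0.0097 -0.0063]
47 ((8.686676025390625, -3.641328811645508), (12.464289665222168, 50.7813606262207), 55.862693786621094) -31.32579
50 ((8.75190544128418, -3.5451183319091797), (12.696767807006836, 50.7813606262207), 55.862693786621094) -32.007072
green [ 50.05063777 -33.15982307] -33.52548802998572
```

play_rows(targets=[[0, 0, -0.8, 0, 0, 0, 0.1], [0, 0, -1, 0, 0, 0, 0.1], [0, 0, -1, 0, 0, 0, 0.1], [0, 0, -1, 0, 0, 0, 0.1], [0, 0, -1, 0, 0, 0, 0.1], [0, 0, -1, 0, 0, 0, 0.1], [0, 0, -0.5, 0, 0, 0, 0.1], [0, 0, 0, 0, 0, 0, 0.1]])

```text
t: 34.25
position: [0.5234, 0.153, 0.3242]
ee_rot: [-2.828, -0.427, 0.595]
ft_force: [-0.2, 0.9, -0.2]
gripper_width: 0.0385
finger_force: 0.0
```

```bash
cat > chk.py <<'E'
from tgt import *
import sys
tag=sys.argv[1]; out=[]
for n,u,v in(('scene',436,306),('top',179,192)):
    m,p,d=grab(n,n+tag); h=cv2.cvtColor(p,cv2.COLOR_RGB2HSV); T=np.array(m['cam_to_world'])
    def onp(uv,dz):
        q=ray(m,uv)@T[:3,:3].T; o=T[:3,3]; t=((mouth+ax*dz-o)@ax)/(q@ax); w=o+q*t[:,None]-mouth; return np.c_[w@ex,w@ey]*1e3
    w=np.zeros((400,640),bool); w[v-30:v+35,u-30:u+30]=1
    b=(h[...,0]<22)&(h[...,1]>110)&(h[...,2]>90)&w; g=(abs(h[...,0].astype(int)-60)<15)&(h[...,1]>150)&w
    X=np.load(n+tag+'.npz')['X']; b&=((X-mouth)@ax>-.0135)
    print(n,b.sum(),g.sum())
    if b.sum()>15:
        b=cv2.morphologyEx(b.astype(np.uint8),cv2.MORPH_CLOSE,np.ones((3,3)))>0
        q=onp(np.argwhere(b)[:,::-1],-.008).astype(np.float32); f=cv2.minAreaRect(q); ev=cv2.PCACompute(q,None)[1]; print(' bar',np.round(f[0]+f[1],1),round(f[2],1),'pca',np.degrees(np.arctan2(ev[0,1],ev[0,0])).round(1))
    if g.sum()>10: q=onp(np.argwhere(g)[:,::-1],0); c=q.mean(0); print(' green',c,'angle about (0,3):',np.degrees(np.arctan2(c[1]-3,c[0])),'own long axis',cv2.minAreaRect(q.astype(np.float32)))
    out.append(cv2.resize(p[v-28:v+28,u-37:u+37,::-1],(390,300),interpolation=cv2.INTER_CUBIC))
cv2.imwrite(f'pics/k{tag}.png',np.hstack(out))
E
python3 chk.py 9
```

```text
scene 57 42
 bar [ 7.  -2.5 12.9 54.8] 55.3 pca -32.5
 green [ 50.24472989 -33.47129982] angle about (0,3): -35.97488954600716 own long axis ((50.95414352416992, -32.711639404296875), (12.659185409545898, 21.75400733947754), 60.18326950073242)
top 61 69
 bar [-1.4 -0.6 13.6 36.5] 58.2 pca -28.7
 green [ 50.59349921 -37.23647448] angle about (0,3): -38.494858621756045 own long axis ((49.9747314453125, -37.337623596191406), (16.16604232788086, 26.88544273376465), 63.62666702270508)
```

View pics/k9.png

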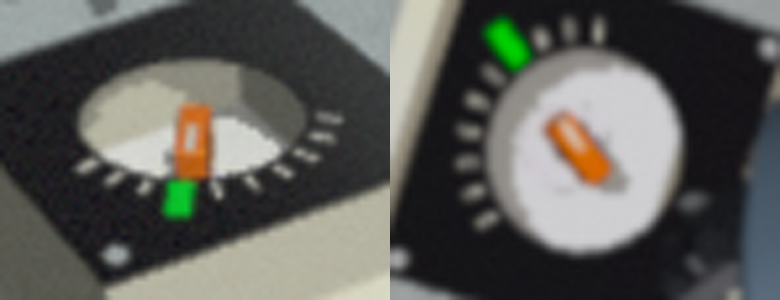

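The pointer end now points at the green mark: left panel bar (193,140) and mark (180,198), right panel bar (578,148) and mark (508,45), maybe a few degrees short. I'll refine by numbers.

```bash
cat > fine.py <<'E'
from tgt import *
import sys
def run(frames,n,u,v):
    m=manip.camera_model(n); T=np.array(m['cam_to_world'])
    def onp(uv,dz):
        q=ray(m,uv)@T[:3,:3].T; o=T[:3,3]; t=((mouth+ax*dz-o)@ax)/(q@ax); w=o+q*t[:,None]-mouth; return np.c_[w@ex,w@ey]*1e3
    P=np.mean([f[0].astype(float) for f in frames],0)
    s=6; crop=cv2.resize(P[v-24:v+24,u-24:u+24].astype(np.float32),None,fx=s,fy=s,interpolation=cv2.INTER_CUBIC)
    uv=lambda a:(np.argwhere(a)[:,::-1]+.5)/s-.5+[u-24,v-24]
    r,g,b=crop[...,0],crop[...,1],crop[...,2]
    o=((r-b)>60)&(r>g+25); o=o.astype(np.uint8); nc,l,st,c=cv2.connectedComponentsWithStats(o); o=(l==1+np.argmax(st[1:,4])).astype(np.uint8)
    cs=cv2.findContours(o,0,1)[0]; o=cv2.drawContours(np.zeros_like(o),cs,-1,1,-1)>0
    gr=(g-r>60)&(g-b>60)
    q=onp(uv(o),-.008).astype(np.float32); f=cv2.minAreaRect(q); ev=cv2.PCACompute(q,None)[1]; c=q.mean(0); G=onp(uv(gr),0).mean(0)
    print(n,'bar c',c.round(1),'rect',np.round(f[0]+f[1],1),round(f[2],1),'pca',np.degrees(np.arctan2(ev[0,1],ev[0,0])).round(1),'green',G.round(1),'ang from rect c',np.degrees(np.arctan2(G[1]-f[0][1],G[0]-f[0][0])).round(1))
E
python3 - <<'E'
from fine import *
run([(np.load('top0.npz')['p'],)],'top',179,186)
run([manip.grab_frame('top') for _ in range(6)],'top',179,186)
run([manip.grab_frame('scene') for _ in range(6)],'scene',436,310)
E
```

```text
top bar c [-1.  -0.3] rect [-1.  -0.2 38.9 16.1] 38.0 pca 35.2 green [ 49.9 -36.6] ang from rect c -35.6
top bar c [-1.  -0.1] rect [-0.8 -0.2 16.4 39.2] 56.8 pca -31.1 green [ 49.9 -36.6] ang from rect c -35.7
scene bar c [ 7.5 -2.3] rect [ 6.9 -2.2 15.8 56.3] 59.2 pca -31.6 green [ 49.6 -32.9] ang from rect c -35.7
```

The bar sits at about -32° and the mark at -35.7°, so it's short by ~3–4°. I'll go back in, grip, turn a little more and release.

play_rows(targets=[[0, 0, 0.8, 0, 0, 0, 0.1], [0, 0, 1, 0, 0, 0, 0.1], [0, 0, 1, 0, 0, 0, 0.1], [0, 0, 1, 0, 0, 0, 0.1], [0, 0, 1, 0, 0, 0, 0.1], [0, 0, 1, 0, 0, 0, 0.1], [0, 0, 0.5, 0, 0, 0, 0.1], [0, 0, 0, 0, 0, 0, 0.1], [0, 0, 0, 0, 0, 0, 0.1]])

```text
t: 35.85
position: [0.5468, 0.2283, 0.1873]
ee_rot: [-2.827, -0.426, 0.596]
ft_force: [0.1, 0.3, -0.6]
gripper_width: 0.0385
finger_force: 0.0
```

```bash
python3 - <<'E'
from tgt import *
go(-.033,-34.3)
E
```

```text
world shift units [ 0.89  2.7  -4.7 ] in tool now [ 0.11 -0.04  5.49] in tool target [ 0.1  -0.04  5.49] rotvec deg [-0.04  0.01  0.11]
```

play_rows(targets=[[0.05, 0, 0.5, 0, 0, 0, 0.1], [0, 0, 0.8, 0, 0, 0, 0.1], [0, 0, 0.8, 0, 0, 0, 0.1], [0, 0, 0.8, 0, 0, 0, 0.1], [0, 0, 0.8, 0, 0, 0, 0.1], [0, 0, 0.8, 0, 0, 0, 0.1], [0, 0, 0.6, 0, 0, 0, 0.1], [0, 0, 0.3, 0, 0, 0, 0.1], [0, 0, 0, 0, 0, 0, 0.1], [0, 0, 0, 0, 0, 0, 0.3]])

```text
t: 36.85
position: [0.5688, 0.2931, 0.0716]
ee_rot: [-2.828, -0.427, 0.596]
ft_force: [-0.2, -1.2, -0.3]
gripper_width: 0.0301
finger_force: 0.0
```

play_rows(targets=[[0, 0, 0, 0, 0, 0, 0.6], [0, 0, 0, 0, 0, 0, 1], [0, 0, 0, 0, 0, 0, 1], [0, 0, 0, 0, 0, 0, 1]])

```text
t: 37.25
position: [0.5685, 0.2934, 0.0721]
ee_rot: [-2.827, -0.428, 0.596]
ft_force: [-3.9, -1.6, 6.5]
gripper_width: 0.0129
finger_force: 58.6
```

```bash
python3 - <<'E'
from tgt import *
go(-.033,-34.3);s=manip.state(); print(R.from_euler('xyz',s['ee_rot']).inv().apply(s['ft_force']))
E
```

```text
world shift units [ 0.02  0.09 -0.09] in tool now [ 0.03 -0.03  0.12] in tool target [ 0.03 -0.03  0.12] rotvec deg [-0.05 -0.09  0.12]
[-1.01237083 -3.2175842  -6.99716497]
```

play_rows(targets=[[0, -0.04, 0, 0, 0, 1.6, 1], [0, 0, 0, 0, 0, 1.6, 1], [0, 0, 0, 0, 0, 0, 1], [0, 0, 0, 0, 0, 0, 1], [0, 0, 0, 0, 0, 0, 0.5], [0, 0, 0, 0, 0, 0, 0.1], [0, 0, 0, 0, 0, 0, 0.1], [0, 0, -0.3, 0, 0, 0, 0.1], [0, 0, -0.7, 0, 0, 0, 0.1], [0, 0, -0.8, 0, 0, 0, 0.1]])

```text
t: 38.25
position: [0.5602, 0.2723, 0.1101]
ee_rot: [-2.803, -0.407, 0.538]
ft_force: [0.2, -1.0, 0.0]
gripper_width: 0.0381
finger_force: 0.0
```

play_rows(targets=[[0, 0, -0.9, 0, 0, 0, 0.1], [0, 0, -1, 0, 0, 0, 0.1], [0, 0, -1, 0, 0, 0, 0.1], [0, 0, -1, 0, 0, 0, 0.1], [0, 0, -1, 0, 0, 0, 0.1], [0, 0, -1, 0, 0, 0, 0.1], [0, 0, -1, 0, 0, 0, 0.1], [0, 0, -1, 0, 0, 0, 0.1], [0, 0, -1, 0, 0, 0, 0.1], [0, 0, -0.5, 0, 0, 0, 0.1]])

```text
t: 39.25
position: [0.5251, 0.1598, 0.3159]
ee_rot: [-2.805, -0.411, 0.538]
ft_force: [-0.1, 0.7, -0.7]
gripper_width: 0.0384
finger_force: 0.0
```

play_rows(targets=[[0, 0, 0, 0, 0, 0, 0.1], [0, 0, 0, 0, 0, 0, 0.1]])

```text
t: 39.45
position: [0.525, 0.1605, 0.3132]
ee_rot: [-2.804, -0.408, 0.537]
ft_force: [0.4, -0.6, -1.3]
gripper_width: 0.0386
finger_force: 0.0
```

```bash
python3 - <<'E'
from fine import *
run([manip.grab_frame('top') for _ in range(6)],'top',179,186)
F=[manip.grab_frame('scene') for _ in range(4)]
run(F,'scene',436,310)
m=manip.camera_model('scene'); X=np.median([cloud(m,f[1]) for f in F],0)
for k,(u,v,lo,hi) in dict(part=(310,165,.12,.14),master=(386,222,.055,.075)).items():
    q=X[v-25:v+22,u-22:u+22].reshape(-1,3); s=(q[:,2]>lo)&(q[:,2]<hi); print(k,q[s].mean(0).round(4),q[s].max(0).round(4),s.sum())
# other things: depth change vs start away from the arm
D=np.load('scene0.npz'); dz=abs(X-D['X']).max(2); b=(dz>.012).astype(np.uint8); b=cv2.morphologyEx(b,cv2.MORPH_OPEN,np.ones((3,3)))
n,l,st,c=cv2.connectedComponentsWithStats(b); print([(st[i].tolist(),c[i].round().tolist()) for i in range(1,n)]); print(manip.state()['t'],manip.state()['position'])
E
```

```text
top bar c [-1.4  0.1] rect [-1.1 -0.2 16.8 38.9] 53.1 pca -34.5 green [ 49.9 -36.6] ang from rect c -35.5
scene bar c [ 7.9 -2.4] rect [ 6.9 -2.1 16.7 56.2] 58.5 pca -32.8 green [ 49.6 -33. ] ang from rect c -35.8
part [ 0.5432 -0.2255  0.1285] [ 0.5497 -0.2192  0.1325] 29
master [0.4509 0.0043 0.0624] [0.4663 0.0208 0.065 ] 122
[([307, 0, 3, 2, 6], [308.0, 0.0]), ([336, 0, 3, 2, 6], [337.0, 0.0]), ([376, 0, 81, 199, 9605], [416.0, 82.0]), ([504, 0, 136, 167, 11753], [570.0, 74.0]), ([333, 5, 3, 3, 9], [334.0, 6.0]), ([460, 77, 39, 64, 1646], [478.0, 113.0]), ([304, 159, 4, 7, 23], [305.0, 162.0]), ([312, 158, 5, 7, 25], [314.0, 161.0]), ([625, 187, 15, 36, 352], [633.0, 206.0]), ([381, 207, 13, 8, 63], [387.0, 210.0]), ([433, 297, 4, 3, 12], [434.0, 298.0]), ([427, 299, 6, 12, 52], [429.0, 305.0]), ([439, 301, 5, 10, 47], [441.0, 306.0])]
39.95 [0.52506566 0.16067706 0.31318868]
```

The bar is at −34.5 to −37° and the mark at −35.5°, so they're aligned. Only the two pieces, the knob and the arm have changed, so I'm handing it in.

```bash
python3 -c "
from rig import manip
print(manip.finish_job())"
```

```text
the job is handed in; nothing more can be done
None
```

The job is handed in at about 40 s: the part stands on the glass disc, the master on the blue pad, the knob pointer measures within about 1–2° of the green mark, and nothing else shows as moved in the scene view.

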